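# Jog the bakery mixer with its spring-return key

### The arm

A 7-joint arm with a two-finger parallel gripper is mounted at the origin on the work surface. World frame = base frame: x ahead of the robot, y to its left, z up, the work surface at z = 0. Lengths are in m, angles in rad, forces in N, time in s.
With the tool pointing down it reaches from about 0.425 to 1.025 m from the base axis. Payload 9.4 kg.
Tool frame: the origin (TCP) lies on the centre line of the jaws, within the pads' length; the fingertips stand 22 mm ahead of it and the grasp point (between the pads) lies 3 mm ahead of it; z points along the fingers, y is the line along which they close (so a half turn about z gives the same grasp; the last joint's range is limited). The gripper opens to 85 mm and grips with 20 to 120 N. Pads are 22 mm wide; open, the fingers measure 114 mm over their backs; the gripper's body (76 mm by 85 mm) begins 54 mm behind the grasp point. The pads swing forward as they close: fully open they stand 13 mm farther back than shut.
Start: joints at [1.259, 0.599, -0.003, 1.599, 0.002, 0.943, -0.08], TCP at [0.169, -0.705, 0.253] pointing down, gripper open.
Joint ranges: [-2.57, 2.57], [-0.35, 1.97], [-1.29, 1.29], [0.11, 2.56], [-1.05, 4.19], [0.11, 1.86], [-2.63, 2.63]. Speed limits (rad/s): [2.22, 2.22, 3.01, 3.01, 3.14, 3.14, 3.14].

### API

Orientations are given as a 3x3 rotation matrix whose columns are the frame's x, y, z axes.
In Python, from plant import robot gives the robot as it stands.
- The arm moves only by the tool step_arm, never from a script. Its argument "series" is one flat list of numbers, 5 for each row, row after row: the shift along the world's x, y, z each as a share of 20 cm, from -1 to 1, then the turn about the world's z as a share of 2 rad, from -1 to 1, then the opening, from -1 (shut) to 1 (fully open). A call has 1 to 5 rows; each row is the pose to reach, as a shift and turn from the pose commanded when the call began; what a row does not reach only later rows make up. A row lasts 1/8 s, in which the tool goes at most 62.5 mm and 10.7 degrees, less where a joint would pass 70% of its speed; a pose out of reach is approached as far as the arm can. A call with a number of a shift or a turn outside -1 to 1 is refused whole. A call with a gripper value outside its range is refused whole. The fingers move at their own pace and stop on an object; "newtons" is the grip in N (left out, the last holds). Time passes only in rows, so rows that repeat a pose let the fingers close. It gives the time, the measured TCP pose, the force, the opening and the grip force at its end, in the units of the state.
- robot.get_state(): the state, without advancing time (a new reading comes with each control period).
- robot.camera(name): name is "scene" or "top" or "wrist"; returns the picture (384x512x3 uint8, red, green, blue); there is no depth.
- robot.get_calibration(name): a dict with "intrinsics" (3x3 intrinsics, pixels), "rvec" (rotation vector, rad) and "tvec" (3), from world to camera coordinates, as OpenCV has them; the wrist camera has in their place "mount" (4x4, takes a point from camera to tool coordinates, whose origin is the TCP and whose axes are the flange's). Camera axes: x right, y down, z forward; pixel columns grow to the right and rows downward; lengths in m; the calibration is good to about 2 mm. A picture is of the moment at which its call begins: read the wrist's pose just before it. get_calibration takes no time and is no camera call.
- robot.close_job(): hands the job in; it is judged then, once.
The state is a dict: "t": time; "q": joint angles; "joint_velocities": joint speeds; "joint_efforts": joint torques, N m; "position": TCP position; "tcp_rot": TCP orientation; "wrist_force": force on the tool from outside, world axes, zero at the start; "moment": the same for the moment, N m; "gripper_width": finger opening in m; "grip_force": force on a finger pad.
Only numpy, scipy, OpenCV 4.12 (cv2) and the standard library are available. Lean on these libraries where they do the work, as an engineer would, in place of code of your own. Each camera call takes 0.05 s, during which the arm holds its last target. There are 200 camera calls.

### The job

Take the key with the rectangular bow from the key rack and put it into the keyhole of the mixer's control panel, working it down past the sticky pins until its collar sits on the face of the switch. Then turn it a quarter turn clockwise (seen from above) to the stop and hold it there against the spring for a couple of seconds; finish while still gripping the key and holding it turned. Leave the round-bowed key, the jar and the cup where they are and do not press the stop button.

Things in the scene. Friction and masses are not known exactly. Their poses are not given: they have to be found in the camera images.
- square_key_bow (a point): Centre of the rectangular black bow (the part to grip) of the key to use: 30 mm along the key's own x, 10 mm thick along its y, 40 mm high along z (20 mm above and below this point); z points up, away from the tip. Same key either way round (half turn about z); about 60 g. It starts upright in one of the rack's two slots.
- square_key: The same key as a whole; origin at the point of its tip, 50 mm below the bow centre, same axes. From the tip up: flat steel bit 14 mm high, 14 mm wide along x, 5 mm thick along y, its lower 7 mm a V-shaped point; round neck 5 mm across, 12 mm long; collar 17 mm across, 4 mm thick, underside 26 mm above the tip; then the bow.
- round_key_bow (a point): Centre of the round black bow (40 mm across, 10 mm thick) of a wrong key that stands in the other slot of the rack, to be left alone. Its blade has no neck, so it would not turn.
- rack: Fixed grey key rack block, 130 mm along its x, 50 mm along y, 34 mm high; origin at the centre of its underside. Two slots 35 mm either side of the centre along x, 16 mm long along x, 7 mm wide, 29 mm deep; the keys stand in them, collars on the top face, bow centres 58 mm above the bench, bows' broad faces along x. Side of the robot and order of the keys vary.
- keyhole (a point): Centre of the keyhole in the top face of the square key switch (48 x 48 mm) on the control panel, 100 mm above the bench. z up; slot 16 mm long along x, 7 mm wide along y, 2 mm chamfer; the frame does not turn with the key. Fully home, the collar rests on the face, bow centre 24 mm above it. The top 10 mm are a fixed plate: the key cannot turn until its bit is right through.
- panel: Fixed control panel, a low metal box 160 mm along x, 190 mm along y, 62 mm high, origin at the centre of its underside; the key switch stands on it 35 mm from its centre towards its +y. In the keyhole two stiff spring pins bear on the narrow edges of the key's bit while its tip is 18 to 25 mm below the face: they take a push rising to about 12 N, then the key goes home. Rocking it in yaw by up to 0.06 rad on the way is harmless.
- key_switch (a joint): Turn of the lock plug, rad: 0 with its slot along the keyhole's x (the start), grows clockwise seen from above, stop at 1.57. A spring turns it back (0.02 N m at 0, 0.15 at the stop, plus 0.02 friction). With the play between bit and slot (about 0.15) the hand turns about 1.75 to bring it to the stop; a little more only presses on the stop.
- stop_button (a joint): Travel of the stop button on the panel in m, 0 up, 0.006 fully pressed; it must not be pressed.
- stop_button_top (a point): Top of the stop button, a grey round button 34 mm across on the panel, about 97 mm from the keyhole towards -y.
- jar: Bystander: closed jar with a white cap, 60 mm across, 100 mm high; origin at the centre of its underside.
- cup: Bystander: open steel cup, 70 mm across, 60 mm high; origin at the centre of its underside.
Mind the look-alikes: they are no part of the job. What is shaped like the square_key but blue or red is not meant.

How it is judged:
On the way, in this order (a step that is already met when the one before it is completed fails the run):
1. the rectangular-bowed key is lifted out of the rack in the gripper (z of square_key_bow in the frame of rack above 0.085 m and contact force between the fingers and square_key above 1 N), for 0.1 s.
2. the key is fully home in the keyhole (collar within 3.5 mm of the face), not yet turned (z of square_key_bow in the frame of keyhole below 0.0275 m and horizontal distance between square_key_bow and keyhole below 0.012 m and value of joint key_switch below 0.3 rad and contact force between the fingers and square_key above 1 N), for 0.1 s.
3. the key, fully home and gripped, is turned to at least 1.35 rad of its 1.57 and held for a second (z of square_key_bow in the frame of keyhole below 0.0275 m and horizontal distance between square_key_bow and keyhole below 0.012 m and value of joint key_switch above 1.35 rad and contact force between the fingers and square_key above 1 N), for 1 s.
At the end, for the whole second after the job is handed in: The rectangular-bowed key is home in the keyhole (collar within 3.5 mm of the face, bow within 12 mm of the keyhole's axis), the switch is turned to more than 1.35 rad and at rest, and the gripper still holds the key (more than 1 N) (all of step 3 and velocity of joint key_switch between -0.3 and 0.3 rad/s); the arm keeps its last pose, push and grip.
It fails at once if the stop button is pressed (more than 3 mm) (value of joint stop_button above 0.003 m).
It fails at once if the round-bowed key is moved more than 15 mm (distance of round_key_bow from where it was at the start of the episode above 0.015 m).
It fails at once if the jar is moved more than 25 mm (distance of jar from where it was at the start of the episode above 0.025 m).
It fails at once if the cup is moved more than 25 mm (distance of cup from where it was at the start of the episode above 0.025 m).
It also fails if it takes over 58 s, if anything falls off the work surface, if the arm or the gripper's body presses on something with over 40 N, if the wrist force passes 120 N, or if a joint passes its speed limit or range.

## Working session

There is one attempt and no reset: what is moved stays moved. The work goes in short steps, Python scripts to look and compute and a tool call to move; the robot and the scene stay as the last step left them, time stands still between calls to the robot, and variables do not carry over. Pictures are saved under pics/ and viewed, at most 10 in all, crops included, and the job is handed in when it is done.

Besides the shell and the picture viewer there is one more tool, called after "Call:" as name(argument=value, ...) on one line, values as JSON. step_arm: Moves the arm, as the interface text tells. Its arguments: {"type":"object","properties":{"series":{"type":"array","items":{"type":"number","minimum":-1,"maximum":1}},"newtons":{"type":"number"}},"required":["series"]}

```bash
mkdir -p pics; ls; cat > h.py <<'E'
import numpy as np, cv2
from plant import robot
def cam(n):
    s=robot.get_state(); im=robot.camera(n); c=robot.get_calibration(n); K=np.array(c["intrinsics"],float)
    if "mount" in c:
        T=np.eye(4);T[:3,:3]=s["tcp_rot"];T[:3,3]=s["position"]; M=T@np.array(c["mount"]); R=M[:3,:3]; o=M[:3,3]
    else:
        Rw=cv2.Rodrigues(np.array(c["rvec"],float))[0]; R=Rw.T; o=-R@np.array(c["tvec"],float).ravel()
    return im,(K,R,o)
def ray(c,uv,z):
    K,R,o=c; d=R@np.linalg.solve(K,[uv[0],uv[1],1]); return o+d*(z-o[2])/d[2]
def proj(c,p):
    K,R,o=c; q=K@(R.T@(np.array(p)-o)); return q[:2]/q[2]
def save(im,n,s=1):
    cv2.imwrite("pics/"+n,cv2.resize(cv2.cvtColor(im,cv2.COLOR_RGB2BGR),None,fx=s,fy=s,interpolation=cv2.INTER_CUBIC))
E
python3 - <<'E'
from h import *
for n in ("top","scene"):
    im,c=cam(n); save(im,n+"0.png",1.5); print(n,c[2],c[1][:,2])
s=robot.get_state();print(s["t"],s["position"],s["tcp_rot"],s["gripper_width"])
E
```

```text
pics
top [ 0.42954343 -0.05766184  0.89687014] [ 0.1564984   0.03244616 -0.98714512]
scene [1.09179336 0.43474637 0.60202319] [-0.61498028 -0.5343902  -0.5798503 ]
0.1 [ 0.1685422  -0.70475924  0.25250622] [[ 9.72557338e-01  2.32662889e-01 -4.51690749e-04]
 [ 2.32663286e-01 -9.72556492e-01  1.29010158e-03]
 [-1.39136010e-04 -1.35978961e-03 -9.99999066e-01]] 0.0856402138214244
```

View pics/top0.png

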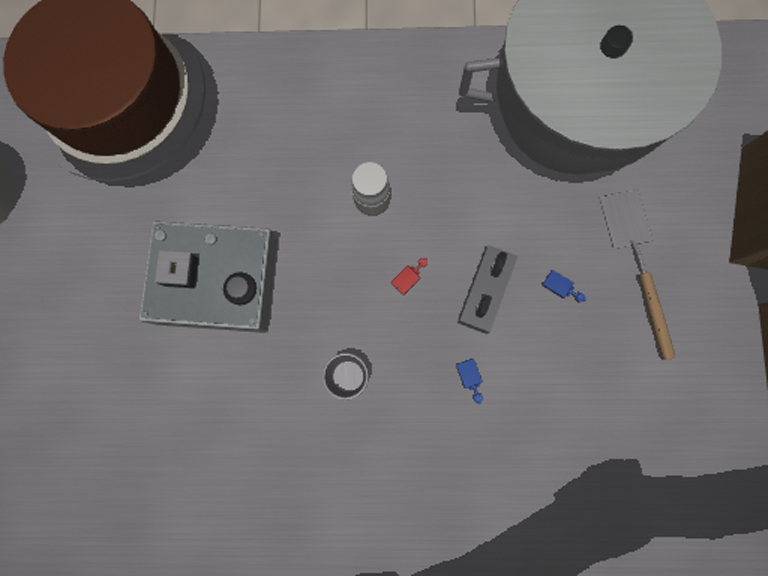

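View pics/scene0.png

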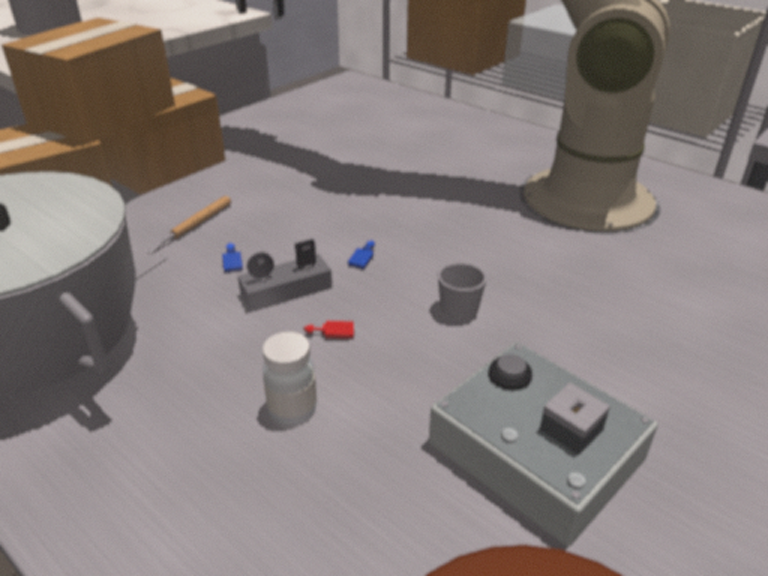

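The top view (768 px picture) shows the rack at (488,289) with keys at (498,264) and (484,305). The switch is at (175,268), the stop button at (239,288), the jar at (370,185) and the cup at (347,375). The scene view shows the rectangular bow at (305,253) and the round one at (260,264).

What could be mistaken for the target: the round black key, scene (260,264); the blue keys, top (560,285) and (470,375); the red key, top (407,278). I choose the black rectangular bow, scene (305,253), probably top (484,305). Next I measure it and check it in one crop.

```bash
python3 - <<'E'
from h import *
t,ct=cam("top"); s,cs=cam("scene")
for uv in [(498,264),(484,305)]:
    p=ray(ct,np.array(uv)/1.5,.058); print("key",uv,p.round(4),"scene px(x1.5)",(proj(cs,p)*1.5).round(0))
# rack long axis from corners (top face z .034)
cor=[(487,246),(517,257),(490,332),(459,321)]
P=np.array([ray(ct,np.array(c)/1.5,.03) for c in cor])[:,:2]; print("rack",P.round(3).tolist(),P.mean(0))
pc=[(153,222),(270,229),(265,330),(141,321)]
P=np.array([ray(ct,np.array(c)/1.5,.062) for c in pc])[:,:2]; print("panel",P.round(3).tolist(),P.mean(0))
print("keyhole",ray(ct,np.array((173,268))/1.5,.1),"button",ray(ct,np.array((238,288))/1.5,.085))
print("jar",ray(ct,np.array((370,179))/1.5,.1),"cup",ray(ct,np.array((346,376))/1.5,.06))
a=cv2.resize(s[140:220,140:240],None,fx=4,fy=4,interpolation=cv2.INTER_CUBIC)
b=cv2.resize(t[155:235,290:390],None,fx=4,fy=4,interpolation=cv2.INTER_CUBIC)
save(np.hstack([a,b])[:, :800],"crop.png")
E
```

```text
key (498, 264) [ 0.6068 -0.2206  0.058 ] scene px(x1.5) [260. 265.]
key (484, 305) [ 0.5433 -0.1972  0.058 ] scene px(x1.5) [303. 252.]
rack [[0.642, -0.21], [0.624, -0.256], [0.505, -0.21], [0.522, -0.162]] [ 0.57316938 -0.20951543]
panel [[0.678, 0.32], [0.665, 0.133], [0.506, 0.136], [0.521, 0.329]] [0.59266732 0.22932094]
keyhole [0.59589184 0.2678912  0.1       ] button [0.5675829  0.17347038 0.085     ]
jar [ 0.73041624 -0.02546087  0.1       ] cup [0.43688789 0.01223595 0.06      ]
```

View pics/crop.png

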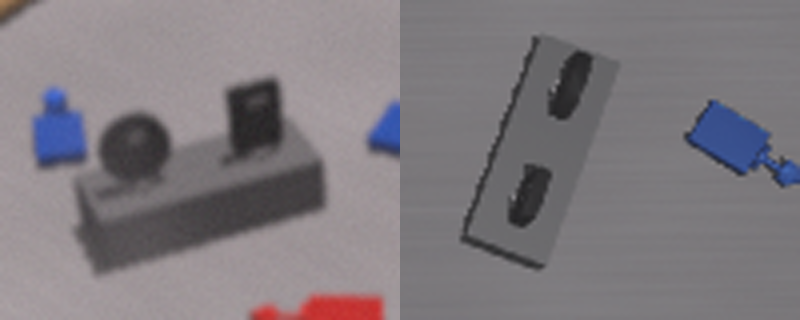

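The crop confirms it: the left panel shows the round bow at left and the rectangular bow at right. That makes the target top (484,305), about (0.543, -0.197). I need tool y at about 69°, a turn of +2.54 rad, which leaves wrist room for the later clockwise turn.

Call:
step_arm(series=[0.12,0.17,0,0.085,1,0.25,0.34,0,0.17,1,0.37,0.51,0,0.255,1,0.5,0.68,0,0.34,1,0.62,0.85,0,0.42,1])

```text
t: 0.82
position: [0.2935, -0.5339, 0.2533]
tcp_rot: [[0.471, 0.882, 0.0], [0.882, -0.471, -0.0], [-0.0, 0.0, -1.0]]
wrist_force: [0.5, 0.2, -0.2]
gripper_width: 0.0851
grip_force: 0.0
```

Call:
step_arm(series=[0.12,0.17,0,0.085,1,0.25,0.34,0,0.17,1,0.37,0.51,0,0.255,1,0.5,0.68,0,0.34,1,0.62,0.85,0,0.42,1])

```text
t: 1.45
position: [0.4174, -0.364, 0.2534]
tcp_rot: [[-0.342, 0.94, 0.0], [0.94, 0.342, -0.0], [-0.0, 0.0, -1.0]]
wrist_force: [0.8, -0.5, 0.1]
gripper_width: 0.0851
grip_force: 0.0
```

Call:
step_arm(series=[0.12,0.17,0,0.085,1,0.25,0.34,0,0.17,1,0.37,0.51,0,0.255,1,0.5,0.68,0,0.34,1,0.62,0.85,0,0.43,1])

```text
t: 2.08
position: [0.5414, -0.1941, 0.2533]
tcp_rot: [[-0.935, 0.354, 0.0], [0.354, 0.935, -0.0], [-0.0, -0.0, -1.0]]
wrist_force: [0.1, 0.4, -0.2]
gripper_width: 0.0855
grip_force: 0.0
```

```bash
python3 - <<'E'
from h import *
im,c=cam("wrist"); save(im,"w1.png",1.5); print(c[2],c[1][:,2]); s=robot.get_state();print(s["t"],s["position"],s["tcp_rot"],s["q"])
for z in(.058,.078): print((proj(c,[.5433,-.1972,z])*1.5).round())
E
```

```text
[ 0.47080483 -0.16864533  0.37413769] [ 0.27725328 -0.10651609 -0.95487431]
2.125 [ 0.54462883 -0.18853595  0.25391136] [[-0.94034085  0.34021419  0.00365964]
 [ 0.34022556  0.94033867  0.0031243 ]
 [-0.00237837  0.00418301 -0.99998842]] [ 0.7516404   0.51215795 -0.74496668  1.91532853  0.4408816   0.88048655
  1.00747661]
[382. 258.]
[382. 265.]
```

View pics/w1.png

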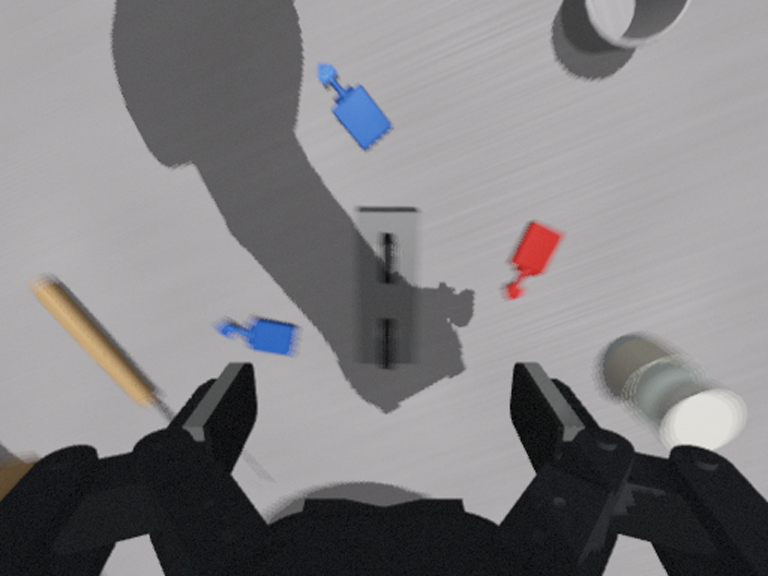

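The wrist view shows the target bow at (388,258), the nearer slot of the rack, with the round bow at (387,342). The rack appears vertical, so the yaw is nearly aligned. The picture is slightly blurred, so I measure again now that the arm has settled.

```bash
python3 - <<'E'
from h import *
cam("wrist")
im,c=cam("wrist"); g=im.max(2).astype(int); s=robot.get_state();print(s["t"],s["position"],np.degrees(np.arctan2(s["tcp_rot"][1][1],s["tcp_rot"][0][1])))
for (x0,x1,y0,y1) in [(245,275,140,198),(245,275,205,250)]:
    r=g[y0:y1,x0:x1]; m=(r<32).astype(np.uint8); n,l,st,ce=cv2.connectedComponentsWithStats(m); k=1+st[1:,4].argmax()
    ys,xs=np.where(l==k); pts=np.c_[xs+x0,ys+y0].astype(np.float32); print(st[k],pts.min(0),pts.max(0),ce[k]+[x0,y0])
    v=cv2.fitLine(pts,2,0,.01,.01).ravel(); 
    top=pts[:,1].min();bot=pts[:,1].max();xm=np.median(pts[:,0])
    # image up side = bow top? print both ends at both heights
    for e in(top,bot):
        print(e,[ray(c,(xm+.5,e),z)[:2].round(4).tolist() for z in(.038,.078)])
    a=ray(c,v[2:]-v[:2]*10,.06);b=ray(c,v[2:]+v[:2]*10,.06);d=b-a;print("yaw",np.degrees(np.arctan2(d[1],d[0])))
save(im[120:270,215:315],"w2.png",4)
E
```

```text
2.225 [ 0.54168357 -0.19299172  0.25323104] 69.1957664001953
[ 1 32  8 15 86] [246. 172.] [253. 186.] [249.         180.56976744]
172.0 [[0.5479, -0.2006], [0.5389, -0.1965]]
186.0 [[0.5641, -0.2068], [0.5531, -0.2019]]
yaw -4.558670461444152
[  0   6   9  33 222] [245. 211.] [253. 243.] [249.         227.05855856]
211.0 [[0.5942, -0.2182], [0.5797, -0.212]]
243.0 [[0.6353, -0.2339], [0.6159, -0.2258]]
yaw 158.2933856939955
```

View pics/w2.png

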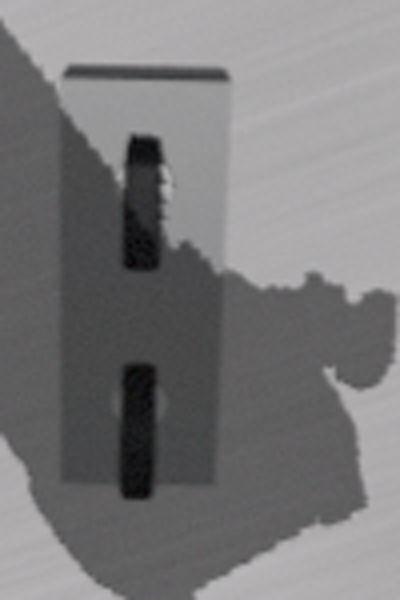

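The crop shows the target bow with its top face (z 0.078) spanning rows 163–268 and columns 125–161. That is image pixel (250.8, 173.9).

```bash
python3 - <<'E'
from h import *
im,c=cam("wrist"); 
P=lambda x,y,z: ray(c,(215+x/4-.125,120+y/4-.125),z)[:2]
a=P(145,163,.078);b=P(142,268,.078);print("bow",a,b,(a+b)/2,np.linalg.norm(b-a)); print("near bottom",P(145,135,.038))
a2=P(147,78,.034);b2=P(139,482,.034);d=b2-a2;print("rack",a2,b2,np.linalg.norm(d),np.degrees(np.arctan2(d[1],d[0])))
m=(a2+b2)/2; print("slot from rack",m-d/np.linalg.norm(d)*.035)
l=P(62,80,.034);l2=P(62,480,.034);d=l2-l;print(np.degrees(np.arctan2(d[1],d[0])))
print(robot.get_state()["position"])
E
```

```text
bow [ 0.52626595 -0.19311874] [ 0.55234286 -0.2040354 ] [ 0.53930441 -0.19857707] 0.028269749802521567
near bottom [ 0.5260079  -0.19359869]
rack [ 0.5113332  -0.18737173] [ 0.6313017  -0.23637123] 0.12958932880889 -22.216891172109484
slot from rack [ 0.53891588 -0.1986375 ]
-22.31459689659697
[ 0.54069544 -0.1947287   0.25300946]
```

Call:
step_arm(series=[-0.007,-0.019,-0.2,-0.013,1,-0.007,-0.019,-0.42,-0.013,1,-0.007,-0.019,-0.64,-0.013,1,-0.007,-0.019,-0.82,-0.013,1,-0.007,-0.019,-0.95,-0.013,1], newtons=60)

```text
t: 2.9
position: [0.5378, -0.2006, 0.0616]
tcp_rot: [[-0.922, 0.386, -0.002], [0.386, 0.922, -0.001], [0.002, -0.001, -1.0]]
wrist_force: [0.2, 1.1, 0.0]
gripper_width: 0.085
grip_force: 0.0
```

Call:
step_arm(series=[0,0,0,0,1,0,0,0,0,-1,0,0,0,0,-1,0,0,0,0,-1,0,0,0,0,-1])

```text
t: 3.52
position: [0.5401, -0.1983, 0.0641]
tcp_rot: [[-0.924, 0.383, 0.002], [0.383, 0.924, 0.001], [-0.002, 0.002, -1.0]]
wrist_force: [2.6, 17.3, 15.9]
gripper_width: 0.0124
grip_force: 9.4
```

Call:
step_arm(series=[0,0,0,0,-1,0,0,0,0,-1,0,0,0,0,-1,0,0,0,0,-1])

```text
t: 4.03
position: [0.541, -0.1963, 0.0641]
tcp_rot: [[-0.925, 0.381, 0.004], [0.381, 0.925, 0.003], [-0.002, 0.004, -1.0]]
wrist_force: [1.3, 7.8, 4.7]
gripper_width: 0.0096
grip_force: 60.5
```

Call:
step_arm(series=[0,0,0.1,0,-1,0,0,0.25,0,-1,0,0,0.45,0,-1,0,0,0.65,0,-1,0,0,0.8,0,-1])

```text
t: 4.65
position: [0.5393, -0.1989, 0.2251]
tcp_rot: [[-0.924, 0.383, 0.001], [0.383, 0.924, -0.0], [-0.001, -0.0, -1.0]]
wrist_force: [0.9, -0.1, -1.4]
gripper_width: 0.0094
grip_force: 60.2
```

Call:
step_arm(series=[0.02,0.15,0,0.02,-1,0.05,0.35,0,0.05,-1,0.08,0.55,0,0.08,-1,0.11,0.75,0,0.11,-1,0.13,0.9,0,0.14,-1])

```text
t: 5.28
position: [0.5652, -0.017, 0.2236]
tcp_rot: [[-0.994, 0.109, 0.0], [0.109, 0.994, 0.0], [-0.0, 0.0, -1.0]]
wrist_force: [0.0, 0.4, -0.5]
gripper_width: 0.0088
grip_force: 60.2
```

Call:
step_arm(series=[0.02,0.2,0,0.0,-1,0.04,0.4,0,0.01,-1,0.06,0.6,0,0.01,-1,0.08,0.8,0,0.01,-1,0.08,0.9,0,0.01,-1])

```text
t: 5.9
position: [0.581, 0.1634, 0.2235]
tcp_rot: [[-0.996, 0.09, 0.0], [0.09, 0.996, 0.001], [-0.0, 0.001, -1.0]]
wrist_force: [-0.2, -0.5, -0.5]
gripper_width: 0.0095
grip_force: 60.2
```

Call:
step_arm(series=[0,0,0,0,-1,0,0,0,0,-1])

```text
t: 6.15
position: [0.5812, 0.1592, 0.223]
tcp_rot: [[-0.996, 0.094, -0.001], [0.094, 0.996, -0.002], [0.0, -0.002, -1.0]]
wrist_force: [0.1, -0.1, -0.6]
gripper_width: 0.0092
grip_force: 60.2
```

```bash
python3 - <<'E'
from h import *
im,c=cam("wrist"); save(im,"w3.png",1.5); np.save("w3.npy",np.array([*c],dtype=object),allow_pickle=True); s=robot.get_state();print(s["t"],s["position"],s["tcp_rot"],s["q"],s["wrist_force"],s["gripper_width"])
print((proj(c,[.596,.267,.1])*1.5).round())
E
```

```text
Traceback (most recent call last):
ValueError: could not broadcast input array from shape (3,3) into shape (3,)
```

View pics/w3.png

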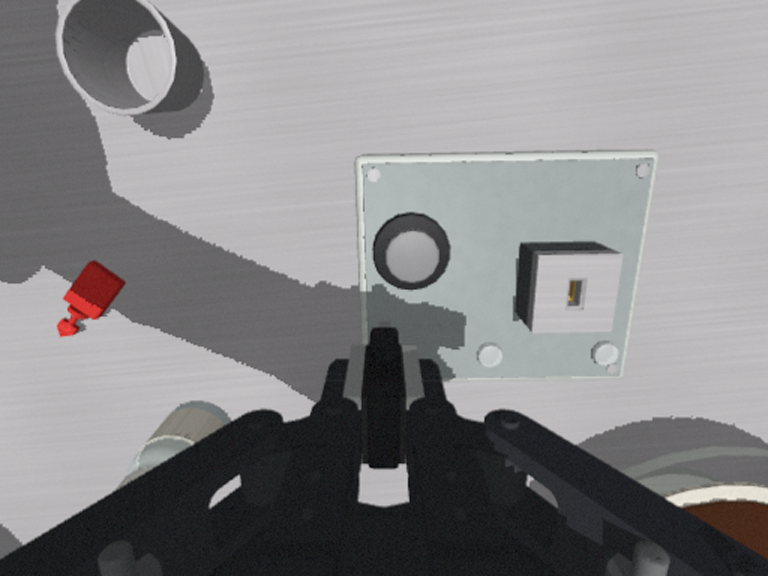

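The wrist view shows the keyhole at (577,293), its switch face from about (538,252) to (615,331), the button at (411,253) well clear, and the bow gripped at (384,400). Next I measure the keyhole and its yaw.

```bash
python3 - <<'E'
from h import *
im,c=cam("wrist"); s=robot.get_state(); print(s["t"],s["position"],np.degrees(np.arctan2(s["tcp_rot"][1][1],s["tcp_rot"][0][1])),s["q"])
g=im.min(2); x0,y0=335,150; r=g[y0:235,x0:430]
m=(r>150).astype(np.uint8); n,l,st,ce=cv2.connectedComponentsWithStats(m)
print([ (i,st[i].tolist()) for i in range(1,n) if st[i,4]>200], r[10:80:10,5:90:10].tolist())
E
```

```text
6.25 [0.581407   0.15908396 0.22309897] 84.5553542654631 [ 0.14617109  0.59205037 -0.76568764  1.88433223  0.52733539  0.87915915
  0.59262658]
[(1, [0, 0, 95, 85, 6677])] [[168, 168, 164, 147, 146, 127, 166, 167, 166], [168, 38, 181, 183, 183, 183, 187, 187, 167], [167, 38, 190, 190, 191, 190, 190, 190, 164], [169, 36, 190, 190, 67, 164, 189, 189, 165], [166, 40, 190, 191, 77, 185, 191, 188, 167], [167, 35, 186, 188, 189, 189, 187, 167, 205], [168, 167, 191, 193, 192, 192, 188, 166, 186]]
```

```bash
python3 - <<'E'
from h import *
im,c=cam("wrist"); s=robot.get_state(); print(s["position"])
g=im.min(2); x0,y0=335,150; r=g[y0:235,x0:430]
m=(r>177).astype(np.uint8); n,l,st,ce=cv2.connectedComponentsWithStats(m); k=1+st[1:,4].argmax(); print(st[k])
f=(l==k).astype(np.uint8); ct,h=cv2.findContours(f,cv2.RETR_CCOMP,cv2.CHAIN_APPROX_NONE)
for C,hh in zip(ct,h[0]):
    if cv2.contourArea(C)<30: continue
    inner=hh[3]>=0
    W=np.array([ray(c,(p[0][0]+x0,p[0][1]+y0),.1)[:2] for p in C],np.float32)
    (cx,cy),sz,a=cv2.minAreaRect(W*1000); print("hole" if inner else "face",cx,cy,sz,a)
save(im[y0:235,x0:430],"w4.png",6)
t,c=cam("top"); print("top",)
E
```

```text
[0.58142698 0.1593491  0.2231569 ]
[  20   19   61   53 2543]
face 598.0060424804688 269.5586853027344 (47.65726852416992, 47.75484085083008) 85.61857604980469
hole 597.8245849609375 269.2673034667969 (12.639345169067383, 21.34648323059082) 84.62530517578125
top
```

View pics/w4.png

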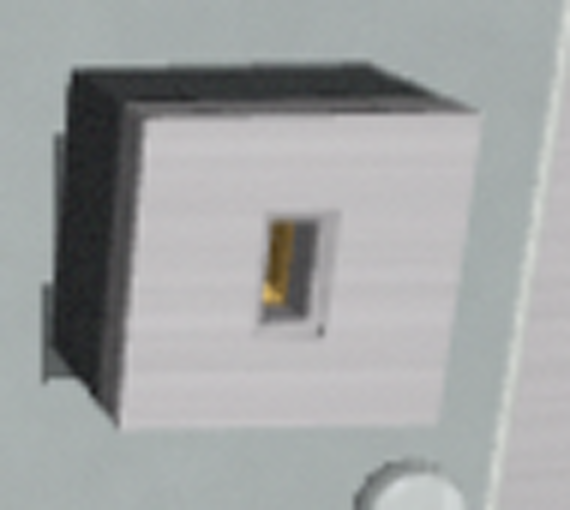

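The close crop shows the keyhole upright in the centre of the switch face. Face centre is (0.598, 0.2696) and slot x is at -4.4°. I move above it.

Call:
step_arm(series=[0.02,0.15,0,0.009,-1,0.06,0.35,0,0.009,-1,0.083,0.5,0,0.009,-1,0.083,0.55,-0.1,0.009,-1,0.083,0.55,-0.21,0.009,-1])

```text
t: 6.98
position: [0.5975, 0.2703, 0.1794]
tcp_rot: [[-0.997, 0.075, -0.001], [0.075, 0.997, -0.001], [0.0, -0.001, -1.0]]
wrist_force: [-0.1, -1.2, -1.1]
gripper_width: 0.0095
grip_force: 60.2
```

Call:
step_arm(series=[0,0,0,0,-1,0,0,0,0,-1,0,0,0,0,-1,0,0,0,0,-1])

```text
t: 7.48
position: [0.5982, 0.2709, 0.1819]
tcp_rot: [[-0.997, 0.075, 0.001], [0.075, 0.997, 0.0], [-0.001, 0.0, -1.0]]
wrist_force: [0.0, -1.4, -0.4]
gripper_width: 0.0093
grip_force: 60.2
```

```bash
python3 - <<'E'
from h import *
P=[]
for i in range(4): s=robot.get_state(); P.append(s["position"]); im,c=cam("wrist")
print(np.array(P).round(4), np.degrees(np.arctan2(s["tcp_rot"][1][1],s["tcp_rot"][0][1])),s["t"])
t,ct=cam("scene"); 
w=cv2.resize(im[100:384,150:362],None,fx=2,fy=2); u,v=proj(ct,[.598,.2696,.12]).astype(int); print(u,v)
sc=cv2.resize(t[max(0,v-60):v+50,u-45:u+45],(465,568),interpolation=cv2.INTER_CUBIC) if 0 else cv2.resize(t[v-60:v+50,u-35:u+35],(361,568),interpolation=cv2.INTER_CUBIC)
save(np.hstack([w,sc]),"w5.png")
print("hole in crop",(proj(c,[.598,.2696,.1])-[150,100])*2)
E
```

```text
[[0.5982 0.2709 0.1819]
 [0.5981 0.271  0.1818]
 [0.598  0.271  0.1817]
 [0.598  0.271  0.1816]] 85.70540614797058 7.625
385 260
hole in crop [211.09389607 211.82270418]
```

View pics/w5.png

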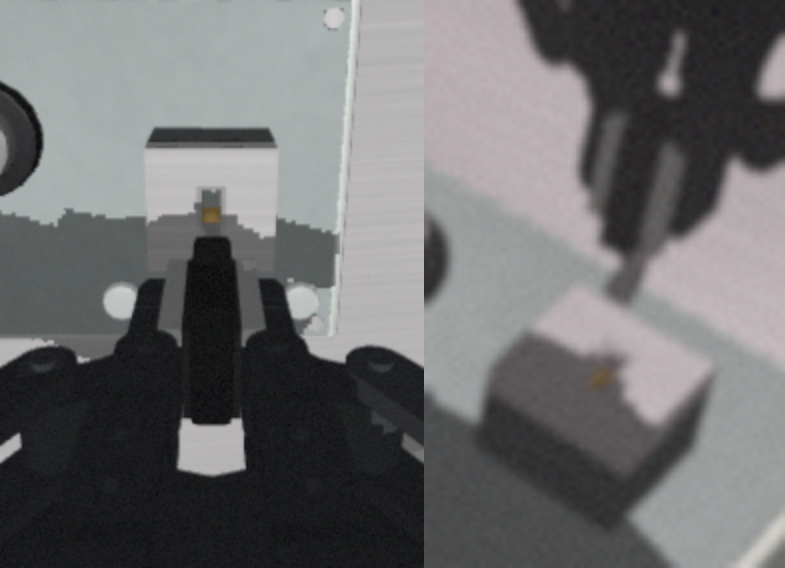

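Left, the wrist view: slot at (211,212) and the gripped bow centred at column 211, so it is aligned sideways. Right, the scene view: key tip at about (625,302) and slot at (603,378). I check the offset by rays.

```bash
python3 - <<'E'
from h import *
t,c=cam("scene")
f=lambda x,y:(350+(x-424)*70/361,200+y*110/568)
h=ray(c,f(603,378),.1)
for z in(.124,.127,.13): print("tip",ray(c,f(625,302),z)-h)
print(h); w,cw=cam("wrist"); s=robot.get_state(); print(s["position"]); print("tcp axis at face",(proj(cw,[s["position"][0],s["position"][1],.1])-[150,100])*2)
E
```

```text
tip [-0.00821899 -0.00178113  0.024     ]
tip [-0.00510008 -0.00076351  0.027     ]
tip [-0.00198116  0.00025412  0.03      ]
[0.60304075 0.27437826 0.1       ]
[0.59786796 0.27105916 0.1813307 ]
tcp axis at face [214.84490069 211.84165021]
```

Call:
step_arm(series=[0,-0.004,-0.06,0,-1,0,-0.004,-0.11,0,-1,0,-0.004,-0.14,0,-1,0,-0.004,-0.16,0,-1,0,-0.004,-0.16,0,-1])

```text
t: 8.45
position: [0.5977, 0.2703, 0.1489]
tcp_rot: [[-0.997, 0.075, -0.0], [0.075, 0.997, -0.0], [0.0, -0.0, -1.0]]
wrist_force: [-0.4, 0.6, -0.6]
gripper_width: 0.0091
grip_force: 60.2
```

Call:
step_arm(series=[0,0,-0.015,0,-1,0,0,-0.03,0,-1,0,0,-0.045,0,-1,0,0,-0.045,0,-1])

```text
t: 8.95
position: [0.5978, 0.2702, 0.14]
tcp_rot: [[-0.997, 0.075, -0.0], [0.075, 0.997, -0.0], [0.0, -0.0, -1.0]]
wrist_force: [-0.0, 0.7, 0.1]
gripper_width: 0.0091
grip_force: 60.2
```

Call:
step_arm(series=[0,0,-0.015,0,-1,0,0,-0.03,0,-1,0,0,-0.045,0,-1,0,0,-0.06,0,-1,0,0,-0.06,0,-1], newtons=100)

```text
t: 9.57
position: [0.5982, 0.2714, 0.13]
tcp_rot: [[-0.997, 0.074, 0.002], [0.074, 0.997, 0.001], [-0.002, 0.001, -1.0]]
wrist_force: [-3.5, -1.0, 13.7]
gripper_width: 0.0091
grip_force: 99.9
```

Call:
step_arm(series=[0,0,-0.01,0.015,-1,0,0,-0.02,-0.015,-1,0,0,-0.03,0.015,-1,0,0,-0.03,0,-1,0,0,-0.03,0,-1])

```text
t: 10.2
position: [0.5985, 0.2718, 0.1296]
tcp_rot: [[-0.997, 0.075, 0.006], [0.075, 0.997, 0.0], [-0.006, 0.001, -1.0]]
wrist_force: [-15.4, -10.1, 61.5]
gripper_width: 0.0092
grip_force: 107.8
```

```bash
python3 - <<'E'
from h import *
s=robot.get_state(); print(s["position"],s["wrist_force"],s["moment"],s["q"])
t,ct=cam("scene"); u,v=proj(ct,[.598,.2696,.12]).astype(int)
save(t[v-50:v+40,u-60:u+60],"s6.png",6)
E
```

```text
[0.59847142 0.27178027 0.12956437] [-15.36252    -10.07546617  61.50307642] [-2.58163331  3.37090494  0.08816397] [-0.09359898  0.74896716 -0.67124995  1.83419352  0.64849498  0.784791
  0.38585713]
```

View pics/s6.png

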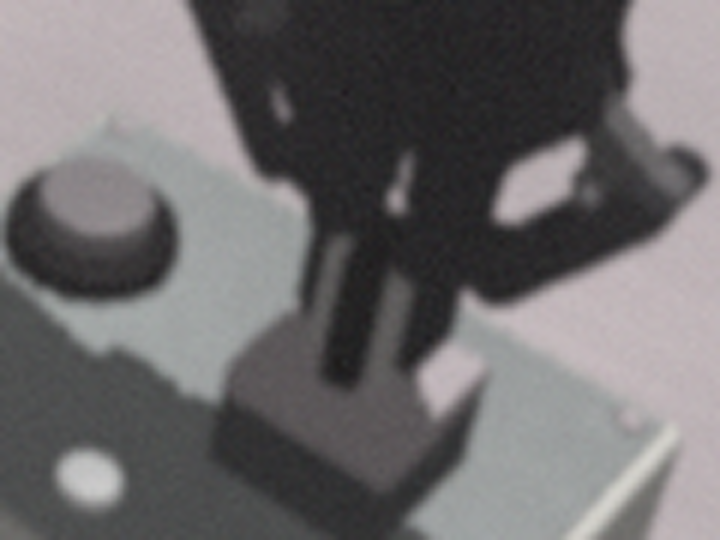

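The scene view shows the bow's foot at (345,380) sitting on the switch face. With 61 N at a hard stop at z 0.1296, well above what the pins take, the key is home. I ease the push and then turn.

Call:
step_arm(series=[0,0,0.02,0,-1,0,0,0.027,0,-1,0,0,0.027,0,-1])

```text
t: 10.62
position: [0.5984, 0.2715, 0.13]
tcp_rot: [[-0.997, 0.074, 0.003], [0.074, 0.997, 0.002], [-0.003, 0.002, -1.0]]
wrist_force: [-3.7, -1.7, 17.3]
gripper_width: 0.0083
grip_force: 100.5
```

Call:
step_arm(series=[0,0,0,-0.07,-1,0,0,0,-0.14,-1,0,0,0,-0.21,-1,0,0,0,-0.28,-1,0,0,0,-0.35,-1])

```text
t: 11.25
position: [0.598, 0.2705, 0.13]
tcp_rot: [[-0.712, 0.703, 0.002], [0.703, 0.712, -0.0], [-0.002, 0.001, -1.0]]
wrist_force: [-4.9, -3.0, 19.8]
gripper_width: 0.0091
grip_force: 101.1
```

Call:
step_arm(series=[0,0,0,-0.07,-1,0,0,0,-0.14,-1,0,0,0,-0.21,-1,0,0,0,-0.28,-1,0,0,0,-0.35,-1])

```text
t: 11.88
position: [0.5975, 0.2705, 0.1299]
tcp_rot: [[-0.092, 0.996, 0.001], [0.996, 0.092, -0.0], [-0.0, 0.001, -1.0]]
wrist_force: [-6.8, -3.5, 20.3]
gripper_width: 0.0088
grip_force: 101.3
```

Call:
step_arm(series=[0,0,0,-0.07,-1,0,0,0,-0.13,-1,0,0,0,-0.17,-1,0,0,0,-0.17,-1,0,0,0,-0.17,-1])

```text
t: 12.5
position: [0.5973, 0.2706, 0.13]
tcp_rot: [[0.241, 0.971, 0.0], [0.971, -0.241, -0.0], [-0.0, 0.0, -1.0]]
wrist_force: [-7.7, -3.5, 22.8]
gripper_width: 0.0087
grip_force: 101.3
```

```bash
python3 - <<'E'
from h import *
s=robot.get_state(); print(s["t"],s["position"],s["wrist_force"],s["moment"],s["q"],s["grip_force"],np.degrees(np.arctan2(s["tcp_rot"][1][1],s["tcp_rot"][0][1])))
E
```

```text
12.5 [0.59729049 0.27057722 0.12996947] [-7.7359787  -3.47218582 22.75564363] [-0.80885903  1.77404228  0.12207372] [-0.38062899  0.66651587 -0.20278368  1.8534458   0.21021734  0.64209
 -0.95322338] 101.32992267608643 -13.93203339622798
```

Call:
step_arm(series=[0,0,0,-0.02,-1,0,0,0,-0.04,-1,0,0,0,-0.06,-1,0,0,0,-0.06,-1])

```text
t: 13.0
position: [0.5972, 0.2706, 0.1299]
tcp_rot: [[0.355, 0.935, 0.0], [0.935, -0.355, -0.0], [-0.0, 0.0, -1.0]]
wrist_force: [-7.0, -3.6, 21.8]
gripper_width: 0.0086
grip_force: 101.4
```

```bash
python3 - <<'E'
from h import *
s=robot.get_state(); print(s["position"],s["wrist_force"],s["moment"],s["grip_force"],np.degrees(np.arctan2(s["tcp_rot"][1][1],s["tcp_rot"][0][1])))
E
```

```text
[0.59722422 0.27062599 0.1299171 ] [-7.02136484 -3.58269225 21.84363623] [-0.70705789  1.84788961  0.30079788] 101.37755513191223 -20.818225399131553
```

The moment jumped from 0.12 to 0.30 N m, so the key is at the stop. I hold there.

Call:
step_arm(series=[0,0,0,0,-1,0,0,0,0,-1,0,0,0,0,-1,0,0,0,0,-1,0,0,0,0,-1])

```text
t: 13.62
position: [0.5973, 0.2706, 0.13]
tcp_rot: [[0.355, 0.935, 0.0], [0.935, -0.355, -0.0], [0.0, 0.0, -1.0]]
wrist_force: [-8.6, -2.1, 21.2]
gripper_width: 0.009
grip_force: 101.4
```

Call:
step_arm(series=[0,0,0,0,-1,0,0,0,0,-1,0,0,0,0,-1,0,0,0,0,-1,0,0,0,0,-1])

```text
t: 14.25
position: [0.5973, 0.2706, 0.1299]
tcp_rot: [[0.355, 0.935, 0.0], [0.935, -0.355, -0.0], [0.0, 0.0, -1.0]]
wrist_force: [-6.2, -2.4, 22.4]
gripper_width: 0.009
grip_force: 101.4
```

Call:
step_arm(series=[0,0,0,0,-1,0,0,0,0,-1,0,0,0,0,-1,0,0,0,0,-1,0,0,0,0,-1])

```text
t: 14.88
position: [0.5973, 0.2707, 0.13]
tcp_rot: [[0.355, 0.935, 0.0], [0.935, -0.355, 0.0], [0.0, 0.0, -1.0]]
wrist_force: [-6.6, -2.7, 21.3]
gripper_width: 0.0089
grip_force: 101.4
```

Call:
step_arm(series=[0,0,0,0,-1,0,0,0,0,-1,0,0,0,0,-1,0,0,0,0,-1,0,0,0,0,-1])

```text
t: 15.5
position: [0.5972, 0.2707, 0.1299]
tcp_rot: [[0.355, 0.935, 0.0], [0.935, -0.355, -0.0], [0.0, 0.0, -1.0]]
wrist_force: [-7.7, -2.2, 21.3]
gripper_width: 0.0087
grip_force: 101.4
```

```bash
python3 - <<'E'
from h import *
s=robot.get_state(); print(s["t"],s["position"],s["wrist_force"],s["moment"],s["grip_force"],np.degrees(np.arctan2(s["tcp_rot"][1][1],s["tcp_rot"][0][1])))
im,c=cam("wrist"); save(im,"w7.png",1.5)
E
```

```text
15.5 [0.59722655 0.27065515 0.1299493 ] [-7.73504471 -2.17572802 21.26078642] [-0.75653564  1.80837938  0.30655366] 101.37941837310791 -20.788210516574715
```

View pics/w7.png

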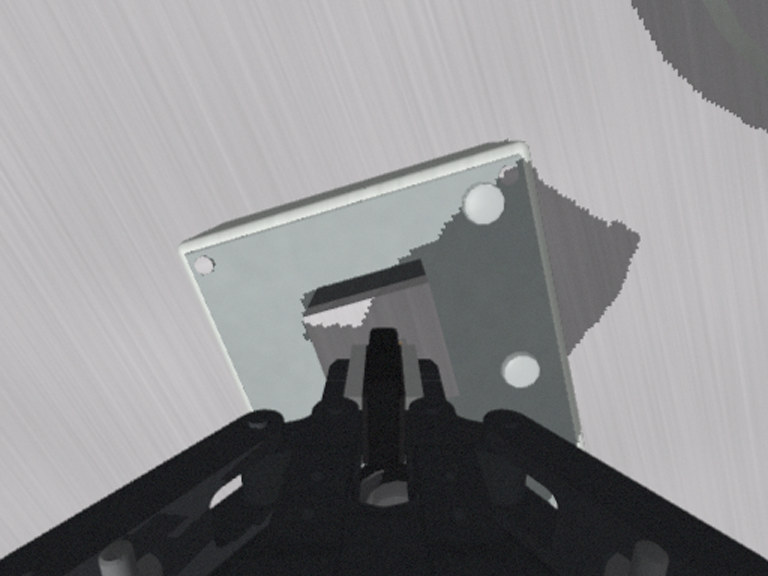

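The bow at (384,390) is still square in the jaws and turned about 106° relative to the switch. It is steady at the stop, so I hand in the job.

```bash
python3 -c "
from plant import robot
print(robot.close_job())"
```

```text
the job is handed in; nothing more can be done
None
```

I put the rectangular-bowed key fully home in the keyhole, turned it clockwise to the stop and held it there for over 2 s, then handed the job in at about 15.5 s with the key still gripped and turned; the hand-in returned no verdict.

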